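Carry the row of balancing cones over to the run rack in sequence

ROBOT

A 6-joint arm with a two-finger parallel gripper is mounted at the origin on the work surface. World frame = base frame: x ahead of the robot, y to its left, z up, the work surface at z = 0. Lengths are in mm, angles in rad, forces in N, time in s.
With the tool pointing down it reaches from about 300 to 825 mm from the base axis. Payload 5.4 kg.
Tool frame: the origin (TCP) lies on the centre line of the jaws, within the pads' length; the fingertips stand 22 mm ahead of it and the grasp point (between the pads) lies 3 mm ahead of it; z points along the fingers, y is the line along which they close (so a half turn about z gives the same grasp; the last joint's range is limited). The gripper opens to 92 mm and grips with 3 to 60 N. Pads are 20 mm wide; open, the fingers measure 128 mm over their backs; the gripper's body (75 mm by 189 mm) begins 69 mm behind the grasp point.
Start: joints at [0.902, 0.158, 1.597, -0, 1.386, -0.21], TCP at [254.658, 515.515, 236.601] pointing down, gripper open.
Joint ranges: [-2.91, 2.91], [-0.94, 2.29], [0.18, 2.7], [-1.29, 4.43], [0.17, 2.64], [-3, 3]. Speed limits (rad/s): [2.57, 2.57, 3.14, 3.14, 3.14, 3.14].

INTERFACE

Orientations are given as a 3x3 rotation matrix whose columns are the frame's x, y, z axes.
In Python, from cell import arm gives the robot as it stands. The module is installed in compiled form; this text tells all that it offers.
- The arm moves only by the shell command python3 -m handwheel 'ROWS' [OPENING] [FORCE]. ROWS is a JSON list of rows, 1 to 5 of them, each an object with the fields pos (a list: dx, dy, dz in a scale on which 1.0 is 800 mm), rot (a list: a rotation vector rx, ry, rz in fractions of the full range, 1 being pi rad); a field left out counts as zero; each row shifts and turns the commanded pose from where the row before left it, along the tool's axes as they then stand; what a row does not reach is not made up. A row lasts 1/12 s, in which the tool goes at most 41.7 mm and 0.125 rad, less where a joint would pass 70% of its speed; a pose out of reach is approached as far as the arm can. OPENING is the finger opening in mm, set as the command begins (- or left out keeps the last). The fingers move at their own pace and stop on an object; FORCE is the grip in N (left out, the last holds). Time passes only in rows, so rows that do not move let the fingers close. It prints the time, the measured TCP pose, the force, the opening and the grip force at its end. Shift and turn numbers lie between -1 and 1, and a call with a number outside is refused. Input that does not fit is refused with a message, and nothing moves.
- arm.read_state(): the state, without advancing time (a new reading comes with each control period).
- arm.read_camera(name): name is "scene" or "top"; returns a dict with "frame" (384x512x3 uint8, blue, green, red), "depth" (384x512 float32, mm along the optical axis (not along the pixel's ray), 0 where there is no reading), "K" (3x3 intrinsics, pixels), "eye" and "orientation" of the camera in the world. Camera axes: x right, y down, z forward; pixel columns grow to the right and rows downward; lengths in mm; the calibration is good to about 2 mm. A picture is of the moment at which its call begins.
- arm.close_job(): hands the job in; it is judged then, once.
The state is a dict: "clock": time; "joint_positions": joint angles; "dq": joint speeds; "tau": joint torques, N m; "eef_pos": TCP position; "tool_rot": TCP orientation; "wrist_force": force on the tool from outside, world axes, zero at the start; "ft_torque": the same for the moment, N m; "width": finger opening in mm; "finger_force": force on a finger pad.
Only numpy, scipy, OpenCV 4.12 (cv2) and the standard library are available. Lean on these libraries where they do the work, as an engineer would, in place of code of your own. Each camera call takes 0.05 s, during which the arm holds its last target. There are 200 camera calls.

TASK

The four cast-iron cones stand on the old rack in the sequence of the next balancing run, first cone at the robot's left. Move them to the empty run rack in that same sequence counted from the stop post: the cone now at the robot's left end goes on the peg next to the stop post, the next one beside it, and so on. Leave every cone upright, fully down over its peg and never tip one over.

Things in the scene. Friction and masses are not known exactly. Their poses are not given: they have to be found in the camera images.
- cone_small: The small of four grey cast-iron cones, 58 mm tall: a cylindrical foot 36 mm across and 18 mm high, a taper, and on top a plain shank 24 mm in diameter, 28 mm tall, to grip. Underside: a socket 26 mm wide, 18 mm deep, that goes over a peg with 8 mm play all round. Starts upright on the old rack. Origin: centre of the underside; z up. About 0.2 kg.
- cone_medium: The medium of four grey cast-iron cones, 62 mm tall: a cylindrical foot 46 mm across and 18 mm high, a taper, and on top a plain shank 24 mm in diameter, 28 mm tall, to grip. Underside: a socket 26 mm wide, 18 mm deep, that goes over a peg with 8 mm play all round. Starts upright on the old rack. Origin: centre of the underside; z up. About 0.32 kg.
- cone_large: The large of four grey cast-iron cones, 66 mm tall: a cylindrical foot 56 mm across and 18 mm high, a taper, and on top a plain shank 24 mm in diameter, 28 mm tall, to grip. Underside: a socket 26 mm wide, 18 mm deep, that goes over a peg with 8 mm play all round. Starts upright on the old rack. Origin: centre of the underside; z up. About 0.48 kg.
- cone_largest: The largest of four grey cast-iron cones, 70 mm tall: a cylindrical foot 66 mm across and 18 mm high, a taper, and on top a plain shank 24 mm in diameter, 28 mm tall, to grip. Underside: a socket 26 mm wide, 18 mm deep, that goes over a peg with 8 mm play all round. Starts upright on the old rack. Origin: centre of the underside; z up. About 0.68 kg.
- peg_a: The old rack's place under the small cone at the start: fixed steel disc 76 mm across, 4 mm thick, with a 10 mm peg 13 mm tall. The old rack is a grey bar 400 x 84 x 15 mm, crosswise before the robot, its four like places in a row 84 mm apart. Origin: centre of the disc's underside, 15 mm above the table; y along the rack to the robot's left, x away from the robot.
- peg_b: The old rack's place under the medium cone at the start: fixed steel disc 76 mm across, 4 mm thick, with a 10 mm peg 13 mm tall. The old rack is a grey bar 400 x 84 x 15 mm, crosswise before the robot, its four like places in a row 84 mm apart. Origin: centre of the disc's underside, 15 mm above the table; y along the rack to the robot's left, x away from the robot.
- peg_c: The old rack's place under the large cone at the start: fixed steel disc 76 mm across, 4 mm thick, with a 10 mm peg 13 mm tall. The old rack is a grey bar 400 x 84 x 15 mm, crosswise before the robot, its four like places in a row 84 mm apart. Origin: centre of the disc's underside, 15 mm above the table; y along the rack to the robot's left, x away from the robot.
- peg_d: The old rack's place under the largest cone at the start: fixed steel disc 76 mm across, 4 mm thick, with a 10 mm peg 13 mm tall. The old rack is a grey bar 400 x 84 x 15 mm, crosswise before the robot, its four like places in a row 84 mm apart. Origin: centre of the disc's underside, 15 mm above the table; y along the rack to the robot's left, x away from the robot.
- run_rack: Grey bar 400 (y) x 84 x 15 mm, fixed, crosswise, nearer or farther than the old rack. Four empty places at y = 126, 42, -42, -126 mm, x = 0: steel disc, top 19 mm above the table (there a seated cone's underside rests), with a 10 mm peg up to 32 mm. Origin: centre of the bar's underside, on the table; y to the robot's left, x away from the robot.
- stop_post: Brass bollard 30 mm in diameter, 45 mm tall, fixed on either end of the run rack, 183 mm from the rack's centre and 57 mm from the centre of the nearest place; the other end has only a flat dark cap 6 mm thick. Origin: centre of its underside, 15 mm above the table.
Mind the look-alikes: they are no part of the job. Leave any green or purple look-alike of the cone_medium alone.

How it is judged (in metres and radians):
At the end, for the whole second after the job is handed in: Each cone sits over its own run rack peg, within 12 mm along and across, underside 14 to 23 mm above the table (seated: 19), upright within 0.1 rad, at rest; counted from the stop post their order is that on the old rack from the robot's left (((y of each of peg_b, peg_c, peg_d in the frame of peg_a below 0 m and horizontal distance between cone_small and stop_post between 0.045 and 0.069 m) or (y of each of peg_b, peg_c in the frame of peg_a below 0 m and y of peg_d in the frame of peg_a above 0 m and horizontal distance between cone_small and stop_post between 0.129 and 0.153 m) or (y of each of peg_b, peg_d in the frame of peg_a below 0 m and y of peg_c in the frame of peg_a above 0 m and horizontal distance between cone_small and stop_post between 0.129 and 0.153 m) or (y of peg_b in the frame of peg_a below 0 m and y of each of peg_c, peg_d in the frame of peg_a above 0 m and horizontal distance between cone_small and stop_post between 0.213 and 0.237 m) or (y of peg_b in the frame of peg_a above 0 m and y of each of peg_c, peg_d in the frame of peg_a below 0 m and horizontal distance between cone_small and stop_post between 0.129 and 0.153 m) or (y of each of peg_b, peg_d in the frame of peg_a above 0 m and y of peg_c in the frame of peg_a below 0 m and horizontal distance between cone_small and stop_post between 0.213 and 0.237 m) or (y of each of peg_b, peg_c in the frame of peg_a above 0 m and y of peg_d in the frame of peg_a below 0 m and horizontal distance between cone_small and stop_post between 0.213 and 0.237 m) or (y of each of peg_b, peg_c, peg_d in the frame of peg_a above 0 m and horizontal distance between cone_small and stop_post between 0.297 and 0.321 m)) and x of cone_small in the frame of run_rack between -0.012 and 0.012 m and z of cone_small in the frame of run_rack between 0.014 and 0.023 m and angle between each of cone_small, cone_medium, cone_large, cone_largest's own z axis and vertical below 0.1 rad and linear speed of each of cone_small, cone_medium, cone_large, cone_largest below 0.02 m/s and ((y of each of peg_a, peg_c, peg_d in the frame of peg_b below 0 m and horizontal distance between cone_medium and stop_post between 0.045 and 0.069 m) or (y of each of peg_a, peg_c in the frame of peg_b below 0 m and y of peg_d in the frame of peg_b above 0 m and horizontal distance between cone_medium and stop_post between 0.129 and 0.153 m) or (y of each of peg_a, peg_d in the frame of peg_b below 0 m and y of peg_c in the frame of peg_b above 0 m and horizontal distance between cone_medium and stop_post between 0.129 and 0.153 m) or (y of peg_a in the frame of peg_b below 0 m and y of each of peg_c, peg_d in the frame of peg_b above 0 m and horizontal distance between cone_medium and stop_post between 0.213 and 0.237 m) or (y of peg_a in the frame of peg_b above 0 m and y of each of peg_c, peg_d in the frame of peg_b below 0 m and horizontal distance between cone_medium and stop_post between 0.129 and 0.153 m) or (y of each of peg_a, peg_d in the frame of peg_b above 0 m and y of peg_c in the frame of peg_b below 0 m and horizontal distance between cone_medium and stop_post between 0.213 and 0.237 m) or (y of each of peg_a, peg_c in the frame of peg_b above 0 m and y of peg_d in the frame of peg_b below 0 m and horizontal distance between cone_medium and stop_post between 0.213 and 0.237 m) or (y of each of peg_a, peg_c, peg_d in the frame of peg_b above 0 m and horizontal distance between cone_medium and stop_post between 0.297 and 0.321 m)) and x of cone_medium in the frame of run_rack between -0.012 and 0.012 m and z of cone_medium in the frame of run_rack between 0.014 and 0.023 m and ((y of each of peg_a, peg_b, peg_d in the frame of peg_c below 0 m and horizontal distance between cone_large and stop_post between 0.045 and 0.069 m) or (y of each of peg_a, peg_b in the frame of peg_c below 0 m and y of peg_d in the frame of peg_c above 0 m and horizontal distance between cone_large and stop_post between 0.129 and 0.153 m) or (y of each of peg_a, peg_d in the frame of peg_c below 0 m and y of peg_b in the frame of peg_c above 0 m and horizontal distance between cone_large and stop_post between 0.129 and 0.153 m) or (y of peg_a in the frame of peg_c below 0 m and y of each of peg_b, peg_d in the frame of peg_c above 0 m and horizontal distance between cone_large and stop_post between 0.213 and 0.237 m) or (y of peg_a in the frame of peg_c above 0 m and y of each of peg_b, peg_d in the frame of peg_c below 0 m and horizontal distance between cone_large and stop_post between 0.129 and 0.153 m) or (y of each of peg_a, peg_d in the frame of peg_c above 0 m and y of peg_b in the frame of peg_c below 0 m and horizontal distance between cone_large and stop_post between 0.213 and 0.237 m) or (y of each of peg_a, peg_b in the frame of peg_c above 0 m and y of peg_d in the frame of peg_c below 0 m and horizontal distance between cone_large and stop_post between 0.213 and 0.237 m) or (y of each of peg_a, peg_b, peg_d in the frame of peg_c above 0 m and horizontal distance between cone_large and stop_post between 0.297 and 0.321 m)) and x of cone_large in the frame of run_rack between -0.012 and 0.012 m and z of cone_large in the frame of run_rack between 0.014 and 0.023 m and ((y of each of peg_a, peg_b, peg_c in the frame of peg_d below 0 m and horizontal distance between cone_largest and stop_post between 0.045 and 0.069 m) or (y of each of peg_a, peg_b in the frame of peg_d below 0 m and y of peg_c in the frame of peg_d above 0 m and horizontal distance between cone_largest and stop_post between 0.129 and 0.153 m) or (y of each of peg_a, peg_c in the frame of peg_d below 0 m and y of peg_b in the frame of peg_d above 0 m and horizontal distance between cone_largest and stop_post between 0.129 and 0.153 m) or (y of peg_a in the frame of peg_d below 0 m and y of each of peg_b, peg_c in the frame of peg_d above 0 m and horizontal distance between cone_largest and stop_post between 0.213 and 0.237 m) or (y of peg_a in the frame of peg_d above 0 m and y of each of peg_b, peg_c in the frame of peg_d below 0 m and horizontal distance between cone_largest and stop_post between 0.129 and 0.153 m) or (y of each of peg_a, peg_c in the frame of peg_d above 0 m and y of peg_b in the frame of peg_d below 0 m and horizontal distance between cone_largest and stop_post between 0.213 and 0.237 m) or (y of each of peg_a, peg_b in the frame of peg_d above 0 m and y of peg_c in the frame of peg_d below 0 m and horizontal distance between cone_largest and stop_post between 0.213 and 0.237 m) or (y of each of peg_a, peg_b, peg_c in the frame of peg_d above 0 m and horizontal distance between cone_largest and stop_post between 0.297 and 0.321 m)) and x of cone_largest in the frame of run_rack between -0.012 and 0.012 m and z of cone_largest in the frame of run_rack between 0.014 and 0.023 m); the robot touches nothing.
It fails at once if a cone is tipped over (more than 45 degrees) (angle between any of cone_small, cone_medium, cone_large, cone_largest's own z axis and vertical above 0.785 rad).
It also fails if it takes over 90 s, if anything falls off the work surface, if the arm or the gripper's body presses on something with over 40 N, if the wrist force passes 120 N, or if a joint passes its speed limit or range.

## Working session

There is one attempt and no reset: what is moved stays moved. The work goes in short steps, Python scripts to look and compute and a shell command to move; the robot and the scene stay as the last step left them, time stands still between calls to the robot, and variables do not carry over. Pictures are saved under pics/ and viewed, at most 14 in all, crops included, and the job is handed in when it is done.

```bash
mkdir -p pics; cat > h.py <<'E'
import numpy as np, cv2
from cell import arm
def shot(n):
    c=arm.read_camera(n); return c
def pts(c):
    d=c['depth']; K=c['K']; v,u=np.indices(d.shape)
    p=np.stack([(u-K[0,2])/K[0,0]*d,(v-K[1,2])/K[1,1]*d,d],-1)
    w=p@np.array(c['orientation']).T+np.array(c['eye']); w[d==0]=np.nan
    return w
E
python3 - <<'E'
from h import *
for n in('top','scene'):
    c=shot(n); cv2.imwrite(f'pics/{n}0.png',c['frame']); np.savez(f'{n}0.npz',**c)
    print(n,c['eye'],c['orientation'],c['K'])
s=arm.read_state(); print(s['clock'],s['eef_pos'],s['tool_rot'],s['width'])
E
```

```text
top [ 333.85177717  -40.40037258 1032.81314   ] [[-0.00347094 -0.99061673  0.13662519]
 [-0.99994877  0.0047373   0.00894479]
 [-0.0095081  -0.13658714 -0.99058243]] [[397.15783146   0.         250.79140813]
 [  0.         397.15783146 189.86703852]
 [  0.           0.           1.        ]]
scene [1145.18051472  481.12014501  950.89948067] [[-0.60937064  0.5714672  -0.54962957]
 [ 0.79287182  0.43511952 -0.42664421]
 [-0.00465862 -0.69577026 -0.71824929]] [[476.78495732   0.         255.45177653]
 [  0.         476.78495732 191.2274369 ]
 [  0.           0.           1.        ]]
0.1 [254.35944426 515.12927074 235.75111419] [[-8.96593897e-01  4.42852577e-01 -9.89366895e-04]
 [ 4.42853567e-01  8.96593039e-01 -1.28129917e-03]
 [ 3.19632832e-04 -1.58694967e-03 -9.99998690e-01]] 91.99196741224733
```

View pics/top0.png

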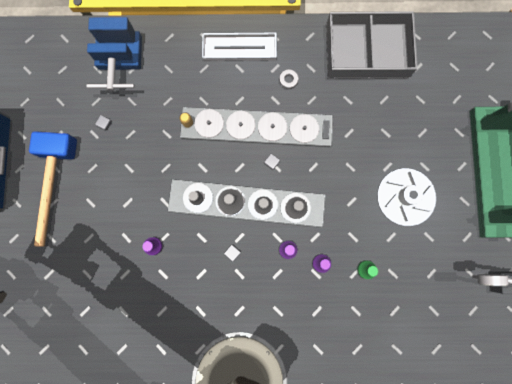

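View pics/scene0.png

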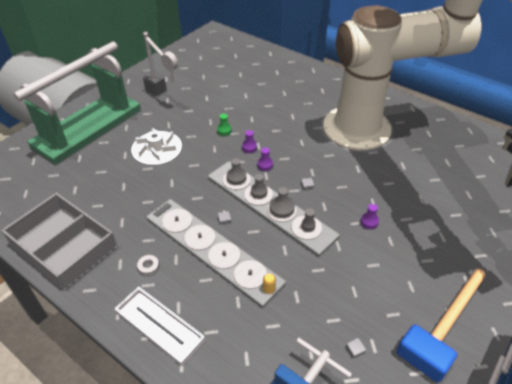

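The top view shows the old rack with four cones at (198,196), (230,201), (263,204) and (297,207). Beyond it is the run rack, with its places at (209,123), (240,124), (272,126) and (304,128). The brass post is at (186,119), the robot's left end, and the dark cap is at (327,130). The coloured look-alikes, purple at (152,246), (288,250) and (322,264) and green at (369,270), stay untouched. So each cone goes to the run place at the same index from the left.

```bash
cat > m.py <<'E'
from h import *
def cast(c,u,v,z):
    K=c['K'];r=np.array(c['orientation'])@[(u-K[0,2])/K[0,0],(v-K[1,2])/K[1,1],1]
    e=np.array(c['eye']);return e+r*(z-e[2])/r[2]
E
python3 - <<'E'
from m import *
c=dict(np.load('top0.npz')); w=pts(c); f=c['frame']
im=cv2.resize(f[80:235,150:345],None,fx=4,fy=4,interpolation=cv2.INTER_CUBIC); cv2.imwrite('pics/crop1.png',im)
# discs: bright pixels
g=f.min(2); m=((g>190)*255).astype(np.uint8)
cs,_=cv2.findContours(m,cv2.RETR_EXTERNAL,cv2.CHAIN_APPROX_NONE)
for k in cs:
    if cv2.contourArea(k)>250:
        (u,v),(a,b),t=cv2.fitEllipse(cv2.convexHull(k)); print('disc',round(u,1),round(v,1),round(a,1),round(b,1),cast(c,u,v,19).round(1)[:2])
z=w[...,2]
for (u,v) in [(198,196),(230,201),(263,204),(297,207)]:
    s=np.zeros(z.shape,bool); s[v-18:v+18,u-16:u+16]=1
    zs=z[s]; top=np.nanmax(np.where(s,z,np.nan))
    for lo in (10,):
        q=w[s&(z>top-lo)]; print('top',round(float(np.percentile(q[:,2],70)),1),len(q),q.mean(0).round(1),((q.min(0)+q.max(0))/2).round(1),(q.max(0)-q.min(0)).round(0))
    b=w[s&(z>26)&(z<42)]; print('  foot',len(b),((b.min(0)+b.max(0))/2).round(1),(b.max(0)-b.min(0)).round(0))
E
```

```text
disc 251.7 203.1 36.7 218.2 [439.3 -33.5]
disc 406.4 196.6 56.2 59.3 [ 454.3 -429.8]
disc 276.8 128.0 38.7 131.4 [ 637.8 -100.3]
disc 208.6 122.6 28.3 30.2 [653.5  79.7]
disc 238.0 44.7 33.1 99.7 [871.8   2. ]
top 78.0 80 [453.3 109.6  77.1] [452.8 109.9  75.8] [22. 22.  9.]
  foot 39 [462.2 109.9  33.9] [53. 36. 16.]
top 90.3 80 [443.7  21.8  89.3] [443.5  21.5  90.1] [22. 22.  9.]
  foot 120 [444.3  22.5  34.4] [64. 63. 15.]
top 82.1 79 [434.4 -60.7  81.1] [434.3 -60.   80.9] [22. 22.  7.]
  foot 71 [433.8 -60.7  37.2] [43. 43. 10.]
top 86.2 77 [ 427.  -145.    85.2] [ 426.3 -144.8   86. ] [21. 24. 10.]
  foot 107 [ 427.5 -144.9   34.7] [56. 55. 15.]
```

View pics/crop1.png

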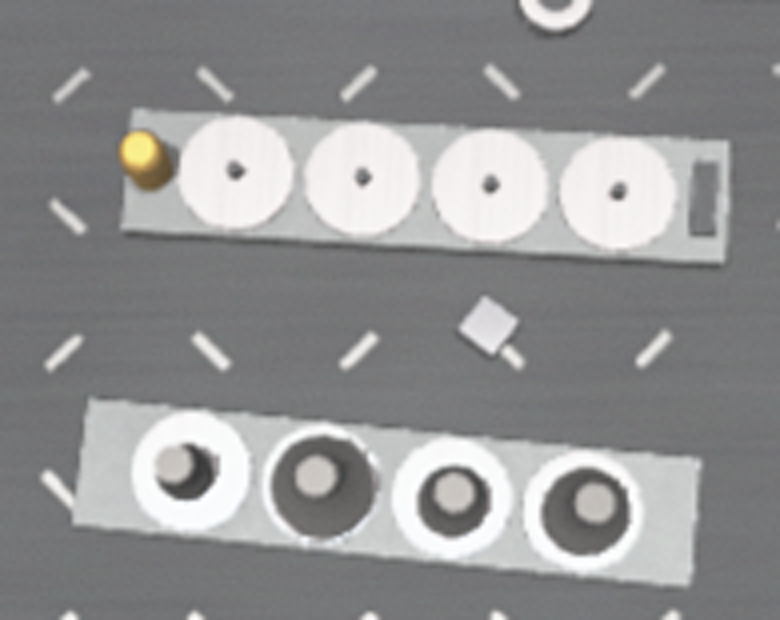

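The manual's scale: shifts go in shares of 800 mm and turns go in shares of pi rad. Converting my numbers, 0.12 rad / 3.1416 = 0.0382.

```bash
python3 - <<'E'
from m import *
c=dict(np.load('top0.npz')); f=c['frame']
im=cv2.resize(f[80:235,150:345],None,fx=4,fy=4,interpolation=cv2.INTER_CUBIC)[100:260,170:690]
for th in (215,225,235):
  m=((im.min(2)>th)*255).astype(np.uint8); m=cv2.morphologyEx(m,cv2.MORPH_OPEN,np.ones((9,9)))
  for k in cv2.findContours(m,cv2.RETR_EXTERNAL,cv2.CHAIN_APPROX_NONE)[0]:
    if cv2.contourArea(k)>3000:
        (u,v),(a,b),t=cv2.fitEllipse(cv2.convexHull(k)); U=(u+170+.5)/4+150-.5; V=(v+100+.5)/4+80-.5
        print(th,round(a),round(b),cast(c,U,V,19).round(1)[:2])
d=((im.max(2)<140)*255).astype(np.uint8)
for k in cv2.findContours(d,cv2.RETR_EXTERNAL,cv2.CHAIN_APPROX_NONE)[0]:
    if 40<cv2.contourArea(k)<900:
        (u,v),r=cv2.minEnclosingCircle(k); print('peg',round(r),cast(c,(u+170.5)/4+149.5,(v+100.5)/4+79.5,26).round(1)[:2])
E
python3 -m handwheel '[{"rot": [0,0,0.0382]},{"rot": [0,0,0.0382]},{"rot": [0,0,0.0382]},{"rot": [0,0,0.0382]},{"rot": [0,0,0.0382]}]' 50 30
python3 -m handwheel '[{"rot": [0,0,0.0382]},{"rot": [0,0,0.0382]},{"rot": [0,0,0.0382]},{"rot": [0,0,0.0382]},{"rot": [0,0,0.0102]}]'
```

```text
215 112 118 [ 637.6 -172.2]
215 111 117 [642.9 -87.8]
215 111 115 [648.5  -3.9]
215 110 115 [653.3  79.9]
225 109 114 [ 637.6 -172. ]
225 109 115 [642.8 -88. ]
225 109 113 [648.4  -3.9]
225 108 113 [653.2  79.9]
235 106 111 [ 637. -172.]
235 106 111 [642.6 -87.9]
235 106 109 [648.1  -4. ]
235 104 110 [652.9  79.7]
peg 7 [ 636.4 -171.2]
peg 7 [641.7 -87.9]
peg 7 [647.   -4.6]
peg 7 [652.2  79. ]
peg 17 [657.7 121.8]
clock: 0.52
eef_pos: [254.4, 515.2, 236.0]
tool_rot: [[-0.485, 0.875, -0.001], [0.875, 0.485, -0.001], [-0.0, -0.001, -1.0]]
wrist_force: [-0.1, 0.5, -0.3]
width: 60.7
finger_force: 0.0
clock: 0.93
eef_pos: [254.5, 515.2, 236.0]
tool_rot: [[0.005, 1.0, -0.001], [1.0, -0.005, -0.001], [-0.001, -0.001, -1.0]]
wrist_force: [-0.4, -0.8, 0.6]
width: 50.2
finger_force: 0.0
```

Scaled: -34 mm / 800 = -0.0425, 16.5 mm / 800 = 0.0206.

```bash
python3 -m handwheel '[{"pos": [-0.0425,0.0206,0]},{"pos": [-0.0425,0.0206,0]},{"pos": [-0.0425,0.0206,0]},{"pos": [-0.0425,0.0206,0]},{"pos": [-0.0425,0.0206,0]}]' >/dev/null
python3 -m handwheel '[{"pos": [-0.0425,0.0206,0]},{"pos": [-0.0425,0.0206,0]},{"pos": [-0.0425,0.0206,0]},{"pos": [-0.0425,0.0206,0]},{"pos": [-0.0425,0.0206,0]}]' >/dev/null
python3 -m handwheel '[{"pos": [-0.0425,0.0206,0]},{"pos": [-0.0388,0.0213,0]},{},{}]'
```

```text
clock: 2.1
eef_pos: [453.4, 109.3, 236.2]
tool_rot: [[0.004, 1.0, -0.001], [1.0, -0.004, 0.0], [0.0, -0.001, -1.0]]
wrist_force: [-0.0, -0.3, 0.1]
width: 49.8
finger_force: 0.0
```

Scaled: 38 mm / 800 = 0.0475, 30 mm / 800 = 0.0375.

```bash
python3 -m handwheel '[{"pos": [0,0,0.0475]},{"pos": [0,0,0.0475]},{"pos": [0,0,0.0475]},{"pos": [0,0,0.0375]},{"pos": [0,0,0.0238]}]'
python3 -m handwheel '[{},{},{},{},{}]' 10 30
python3 -m handwheel '[{},{},{},{"pos": [0,0,-0.0063]},{"pos": [0,0,-0.0125]}]' 
```

```text
clock: 2.52
eef_pos: [449.7, 112.1, 69.9]
tool_rot: [[-0.002, 1.0, -0.006], [1.0, 0.002, 0.0], [0.001, -0.006, -1.0]]
wrist_force: [-0.2, -0.1, 0.5]
width: 50.2
finger_force: 0.0
clock: 2.93
eef_pos: [454.4, 110.8, 75.4]
tool_rot: [[-0.0, 1.0, 0.003], [1.0, 0.0, 0.0], [0.0, 0.003, -1.0]]
wrist_force: [-1.9, 1.1, 3.7]
width: 23.2
finger_force: 30.0
clock: 3.35
eef_pos: [452.2, 110.5, 88.2]
tool_rot: [[0.0, 1.0, -0.002], [1.0, -0.0, -0.0], [-0.0, -0.002, -1.0]]
wrist_force: [-0.5, 0.6, -1.8]
width: 23.2
finger_force: 30.0
```

Scaled: -20 mm / 800 = -0.025, -15 mm / 800 = -0.0188.

```bash
python3 -m handwheel '[{"pos": [0,0,-0.0188]},{"pos": [0,0,-0.025]},{"pos": [0,0,-0.0125]},{"pos": [0,0,-0.0063]},{}]'
python3 -m handwheel '[{"pos": [-0.0025,0.0125,0]},{"pos": [-0.005,0.0313,0]},{"pos": [-0.005,0.0375,0]},{"pos": [-0.005,0.0375,0]},{"pos": [-0.005,0.0375,0]}]' >/dev/null
python3 -m handwheel '[{"pos": [-0.005,0.0375,0]},{"pos": [-0.005,0.0313,0]},{"pos": [-0.0025,0.0175,0]},{"pos": [-0.0025,0.0075,0]},{}]'
python3 -m handwheel '[{},{},{}]'
```

```text
clock: 3.77
eef_pos: [454.1, 110.5, 140.0]
tool_rot: [[0.0, 1.0, 0.003], [1.0, -0.0, -0.0], [-0.0, 0.003, -1.0]]
wrist_force: [0.6, -0.2, -2.2]
width: 23.4
finger_force: 30.0
clock: 4.6
eef_pos: [653.6, 79.8, 136.7]
tool_rot: [[0.001, 1.0, -0.002], [1.0, -0.001, -0.0], [-0.0, -0.002, -1.0]]
wrist_force: [0.2, -0.7, -2.4]
width: 23.3
finger_force: 30.0
clock: 4.85
eef_pos: [652.2, 80.8, 138.4]
tool_rot: [[-0.0, 1.0, -0.001], [1.0, 0.0, 0.0], [0.0, -0.001, -1.0]]
wrist_force: [-0.1, -0.5, -1.5]
width: 23.2
finger_force: 30.0
```

Scaled: 15 mm / 800 = 0.0188, 12 mm / 800 = 0.015.

```bash
python3 -m handwheel '[{"pos": [0,0,0.0188]},{"pos": [0,0,0.0188]},{"pos": [0,0,0.015]},{"pos": [0,0,0.01]},{"pos": [0,0,0.0063]}]'
python3 -m handwheel '[{"pos": [0,0,0.005]},{"pos": [0,0,0.0038]},{"pos": [0,0,0.0025]},{},{}]'
```

```text
clock: 5.27
eef_pos: [652.1, 80.7, 82.2]
tool_rot: [[-0.0, 1.0, -0.002], [1.0, 0.0, 0.0], [0.0, -0.002, -1.0]]
wrist_force: [0.2, -0.0, -1.8]
width: 22.8
finger_force: 30.0
clock: 5.68
eef_pos: [653.8, 80.5, 75.5]
tool_rot: [[-0.0, 1.0, 0.001], [1.0, 0.0, -0.0], [-0.0, 0.001, -1.0]]
wrist_force: [-0.6, 0.3, 0.9]
width: 23.3
finger_force: 30.0
```

Scaled: -35 mm / 800 = -0.0438, -30 mm / 800 = -0.0375.

```bash
python3 -m handwheel '[{},{},{},{}]' 50
python3 -m handwheel '[{"pos": [0,0,-0.0125]},{"pos": [0,0,-0.0313]},{"pos": [0,0,-0.0313]},{"pos": [0,0,-0.0125]}]'
python3 -m handwheel '[{"pos": [-0.0075,-0.025,0]},{"pos": [-0.01,-0.0375,0]},{"pos": [-0.0125,-0.0438,0]},{"pos": [-0.0125,-0.0438,0]},{"pos": [-0.0125,-0.0438,0]}]'
python3 -m handwheel '[{"pos": [-0.01,-0.0375,0]},{"pos": [-0.0063,-0.0225,0]},{"pos": [-0.0025,-0.0075,0]},{},{}]'
python3 - <<'E'
from m import *
c=shot('top'); w=pts(c); z=w[...,2]
cv2.imwrite('pics/top1.png',cv2.resize(c['frame'][80:235,150:345],None,fx=4,fy=4))
E
```

```text
clock: 6.02
eef_pos: [653.4, 80.5, 74.8]
tool_rot: [[-0.0, 1.0, 0.001], [1.0, 0.0, -0.0], [-0.0, 0.001, -1.0]]
wrist_force: [0.2, -0.1, 0.4]
width: 47.9
finger_force: 0.0
clock: 6.35
eef_pos: [655.3, 80.4, 149.4]
tool_rot: [[-0.0, 1.0, 0.006], [1.0, 0.0, -0.0], [-0.0, 0.006, -1.0]]
wrist_force: [0.3, 0.0, 0.3]
width: 49.8
finger_force: 0.0
clock: 6.77
eef_pos: [496.5, 36.3, 144.5]
tool_rot: [[-0.0, 1.0, 0.0], [1.0, 0.0, -0.0], [-0.0, 0.0, -1.0]]
wrist_force: [0.4, -0.2, 1.9]
width: 49.8
finger_force: 0.0
clock: 7.18
eef_pos: [445.2, 21.4, 145.2]
tool_rot: [[0.0, 1.0, 0.002], [1.0, -0.0, -0.0], [-0.0, 0.002, -1.0]]
wrist_force: [0.9, 0.5, 0.8]
width: 49.8
finger_force: 0.0
```

View pics/top1.png

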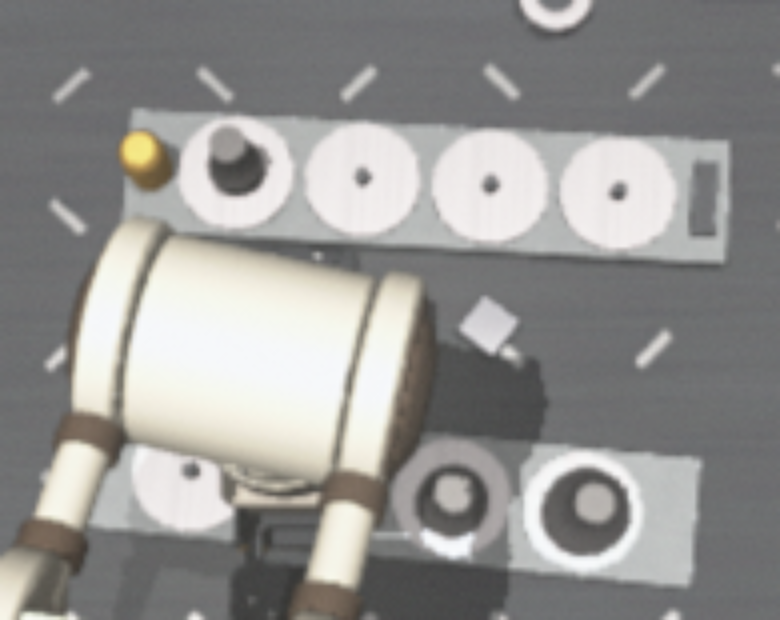

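The small cone stands upright on the place next to the post (crop 236,172). Next is the largest cone.

Scaled: 18 mm / 800 = 0.0225, 16 mm / 800 = 0.02.

```bash
python3 -m handwheel '[{"pos": [0,-0.0013,0.015]},{"pos": [0,0,0.0225]},{"pos": [0,0,0.02]},{"pos": [0,0,0.0125]},{"pos": [0,0,0.005]}]'
python3 -m handwheel '[{},{},{},{},{}]' 10 50
python3 -m handwheel '[{},{"pos": [0,0,-0.0063]},{"pos": [0,0,-0.0125]},{"pos": [0,0,-0.0225]},{"pos": [0,0,-0.025]}]'
python3 -m handwheel '[{"pos": [0,0,-0.0125]},{"pos": [0,0,-0.005]},{},{}]'
```

```text
clock: 7.65
eef_pos: [442.9, 21.9, 83.0]
tool_rot: [[-0.0, 1.0, -0.003], [1.0, 0.0, 0.001], [0.001, -0.003, -1.0]]
wrist_force: [-0.2, -0.6, -0.3]
width: 50.1
finger_force: 0.0
clock: 8.07
eef_pos: [443.3, 21.4, 85.4]
tool_rot: [[-0.0, 1.0, 0.0], [1.0, 0.0, -0.0], [-0.0, 0.0, -1.0]]
wrist_force: [-2.1, -0.9, 5.3]
width: 23.2
finger_force: 50.0
clock: 8.48
eef_pos: [441.7, 21.9, 137.1]
tool_rot: [[0.0, 1.0, -0.003], [1.0, -0.0, 0.001], [0.001, -0.003, -1.0]]
wrist_force: [0.2, 0.5, -6.2]
width: 23.2
finger_force: 50.0
clock: 8.82
eef_pos: [442.6, 21.6, 150.8]
tool_rot: [[0.0, 1.0, -0.001], [1.0, -0.0, 0.0], [0.0, -0.001, -1.0]]
wrist_force: [-1.2, 0.1, -6.2]
width: 22.4
finger_force: 50.0
```

Scaled: 30 mm / 800 = 0.0375, 25 mm / 800 = 0.0313.

```bash
python3 -m handwheel '[{"pos": [-0.0025,0.0125,0]},{"pos": [-0.0038,0.0313,0]},{"pos": [-0.005,0.0375,0]},{"pos": [-0.005,0.0375,0]},{"pos": [-0.005,0.0375,0]}]' >/dev/null
python3 -m handwheel '[{"pos": [-0.005,0.0375,0]},{"pos": [-0.0038,0.0313,0]},{"pos": [-0.0013,0.02,0]},{"pos": [-0.0006,0.01,0]},{}]'
python3 -m handwheel '[{},{},{}]'
python3 -m handwheel '[{"pos": [0,0,0.0188]},{"pos": [0,0,0.0188]},{"pos": [0,0,0.015]},{"pos": [0,0,0.01]},{"pos": [0,0,0.0063]}]'
python3 -m handwheel '[{"pos": [0,0,0.005]},{"pos": [0,0,0.0038]},{"pos": [0,0,0.0025]},{},{}]'
```

```text
clock: 9.65
eef_pos: [647.6, -4.2, 149.2]
tool_rot: [[0.0, 1.0, -0.002], [1.0, -0.0, 0.001], [0.001, -0.002, -1.0]]
wrist_force: [-0.4, -0.6, -6.2]
width: 22.9
finger_force: 50.0
clock: 9.9
eef_pos: [646.1, -3.7, 150.8]
tool_rot: [[-0.0, 1.0, -0.002], [1.0, 0.0, 0.0], [0.0, -0.002, -1.0]]
wrist_force: [0.3, -0.2, -6.2]
width: 23.3
finger_force: 50.0
clock: 10.32
eef_pos: [646.0, -3.7, 95.1]
tool_rot: [[-0.0, 1.0, -0.002], [1.0, 0.0, 0.0], [0.0, -0.002, -1.0]]
wrist_force: [-0.3, 0.6, -6.4]
width: 23.1
finger_force: 50.0
clock: 10.73
eef_pos: [647.5, -4.0, 88.1]
tool_rot: [[0.0, 1.0, 0.001], [1.0, -0.0, -0.0], [-0.0, 0.001, -1.0]]
wrist_force: [0.4, -0.5, -6.6]
width: 23.2
finger_force: 50.0
```

Scaled: 1 mm / 800 = 0.0013.

```bash
python3 -m handwheel '[{"pos": [0,0,0.0013]},{"pos": [0,0,0.0013]},{},{}]'
```

```text
clock: 11.07
eef_pos: [647.1, -4.0, 85.6]
tool_rot: [[-0.0, 1.0, -0.0], [1.0, 0.0, -0.0], [-0.0, -0.0, -1.0]]
wrist_force: [-0.1, -0.2, -6.6]
width: 23.0
finger_force: 50.0
```

Scaled: 1 mm / 800 = 0.0013.

```bash
python3 -m handwheel '[{"pos": [0,0,0.0013]},{},{}]'
```

```text
clock: 11.32
eef_pos: [647.3, -4.0, 85.4]
tool_rot: [[-0.0, 1.0, 0.0], [1.0, 0.0, -0.0], [-0.0, 0.0, -1.0]]
wrist_force: [-4.0, 0.3, 1.1]
width: 23.0
finger_force: 50.0
```

```bash
python3 -m handwheel '[{},{},{},{}]' 50
python3 -m handwheel '[{"pos": [0,0,-0.0125]},{"pos": [0,0,-0.0313]},{"pos": [0,0,-0.025]},{"pos": [0,0,-0.01]}]' >/dev/null
python3 -m handwheel '[{"pos": [-0.0075,-0.025,0]},{"pos": [-0.01,-0.0375,0]},{"pos": [-0.0125,-0.0438,0]},{"pos": [-0.0125,-0.0438,0]},{"pos": [-0.0125,-0.0438,0]}]' >/dev/null
python3 -m handwheel '[{"pos": [-0.01,-0.0375,0]},{"pos": [-0.0038,-0.0225,0]},{"pos": [-0.0019,-0.0125,0]},{},{}]'
```

```text
clock: 11.65
eef_pos: [647.8, -4.1, 85.1]
tool_rot: [[0.0, 1.0, 0.002], [1.0, -0.0, -0.0], [-0.0, 0.002, -1.0]]
wrist_force: [-0.5, 0.0, -0.2]
width: 47.4
finger_force: 0.0
clock: 12.82
eef_pos: [434.4, -60.6, 147.9]
tool_rot: [[0.001, 1.0, 0.001], [1.0, -0.001, -0.0], [-0.0, 0.001, -1.0]]
wrist_force: [-0.3, -0.2, -0.5]
width: 50.0
finger_force: 0.0
```

Scaled: 22 mm / 800 = 0.0275, 18 mm / 800 = 0.0225.

```bash
python3 -m handwheel '[{"pos": [0,0,0.0188]},{"pos": [0,0,0.0275]},{"pos": [0,0,0.0225]},{"pos": [0,0,0.0138]},{"pos": [0,0,0.0063]}]'
python3 -m handwheel '[{},{},{},{},{}]' 10 40
python3 -m handwheel '[{},{"pos": [0,0,-0.0063]},{"pos": [0,0,-0.0125]},{"pos": [0,0,-0.0225]},{"pos": [0,0,-0.025]}]'
python3 -m handwheel '[{"pos": [0,0,-0.0125]},{"pos": [0,0,-0.005]},{},{}]'
```

```text
clock: 13.23
eef_pos: [433.9, -59.9, 74.9]
tool_rot: [[-0.001, 1.0, -0.002], [1.0, 0.001, 0.001], [0.001, -0.002, -1.0]]
wrist_force: [-1.0, 0.6, -0.7]
width: 50.1
finger_force: 0.0
clock: 13.65
eef_pos: [434.7, -60.7, 77.4]
tool_rot: [[-0.0, 1.0, 0.001], [1.0, 0.0, -0.001], [-0.001, 0.001, -1.0]]
wrist_force: [-1.1, 0.0, 2.4]
width: 23.2
finger_force: 40.0
clock: 14.07
eef_pos: [433.1, -60.0, 129.7]
tool_rot: [[0.0, 1.0, -0.002], [1.0, -0.0, 0.001], [0.001, -0.002, -1.0]]
wrist_force: [0.0, -0.9, -2.8]
width: 22.8
finger_force: 40.0
clock: 14.4
eef_pos: [433.7, -60.3, 143.0]
tool_rot: [[0.0, 1.0, -0.001], [1.0, -0.0, 0.0], [0.0, -0.001, -1.0]]
wrist_force: [0.4, 0.6, -3.8]
width: 23.0
finger_force: 40.0
```

Scaled: 30 mm / 800 = 0.0375, 25 mm / 800 = 0.0313.

```bash
python3 -m handwheel '[{"pos": [-0.0025,0.0125,0]},{"pos": [-0.005,0.0313,0]},{"pos": [-0.005,0.0375,0]},{"pos": [-0.005,0.0375,0]},{"pos": [-0.005,0.0375,0]}]' >/dev/null
python3 -m handwheel '[{"pos": [-0.005,0.0375,0]},{"pos": [-0.0038,0.0338,0]},{"pos": [-0.0025,0.0225,0]},{"pos": [-0.0006,0.0106,0]},{}]' >/dev/null
python3 -m handwheel '[{},{},{}]'
python3 -m handwheel '[{"pos": [0,0,0.0188]},{"pos": [0,0,0.0188]},{"pos": [0,0,0.015]},{"pos": [0,0,0.01]},{"pos": [0,0,0.0075]}]'
python3 -m handwheel '[{"pos": [0,0,0.005]},{"pos": [0,0,0.0038]},{"pos": [0,0,0.0025]},{"pos": [0,0,0.0013]},{}]'
python3 -m handwheel '[{"pos": [0,0,0.0006]},{},{}]'
```

```text
clock: 15.48
eef_pos: [641.6, -87.7, 142.9]
tool_rot: [[0.0, 1.0, -0.002], [1.0, -0.0, 0.0], [0.0, -0.002, -1.0]]
wrist_force: [0.5, -0.5, -3.1]
width: 23.3
finger_force: 40.0
clock: 15.9
eef_pos: [641.7, -87.8, 86.3]
tool_rot: [[0.0, 1.0, -0.002], [1.0, -0.0, 0.001], [0.001, -0.002, -1.0]]
wrist_force: [-0.3, -0.2, -2.7]
width: 22.9
finger_force: 40.0
clock: 16.32
eef_pos: [642.9, -88.1, 77.8]
tool_rot: [[-0.0, 1.0, 0.0], [1.0, 0.0, -0.0], [-0.0, 0.0, -1.0]]
wrist_force: [-0.5, 0.3, -2.4]
width: 23.3
finger_force: 40.0
clock: 16.57
eef_pos: [643.0, -88.0, 77.5]
tool_rot: [[0.0, 1.0, 0.001], [1.0, -0.0, -0.0], [-0.0, 0.001, -1.0]]
wrist_force: [0.3, -0.4, -0.8]
width: 23.2
finger_force: 40.0
```

Scaled: 0.5 mm / 800 = 0.0006.

```bash
python3 -m handwheel '[{"pos": [0,0,0.0006]},{}]'
python3 -m handwheel '[{},{},{},{}]' 50
python3 -m handwheel '[{"pos": [0,0,-0.0125]},{"pos": [0,0,-0.0313]},{"pos": [0,0,-0.0275]},{"pos": [0,0,-0.0125]}]' >/dev/null
python3 -m handwheel '[{"pos": [-0.0075,-0.025,0]},{"pos": [-0.01,-0.0375,0]},{"pos": [-0.0125,-0.0438,0]},{"pos": [-0.0125,-0.0438,0]},{"pos": [-0.0125,-0.0438,0]}]' >/dev/null
python3 -m handwheel '[{"pos": [-0.01,-0.0388,0]},{"pos": [-0.0038,-0.025,0]},{"pos": [-0.0025,-0.0125,0]},{},{}]'
```

```text
clock: 16.73
eef_pos: [643.0, -88.1, 77.5]
tool_rot: [[-0.0, 1.0, 0.001], [1.0, 0.0, -0.0], [-0.0, 0.001, -1.0]]
wrist_force: [-1.5, 0.7, 1.7]
width: 23.0
finger_force: 40.0
clock: 17.07
eef_pos: [642.8, -88.0, 76.7]
tool_rot: [[0.0, 1.0, 0.0], [1.0, -0.0, -0.0], [-0.0, 0.0, -1.0]]
wrist_force: [-1.3, 0.3, 0.0]
width: 47.7
finger_force: 0.0
clock: 18.23
eef_pos: [427.4, -145.3, 144.1]
tool_rot: [[0.001, 1.0, 0.001], [1.0, -0.001, -0.001], [-0.001, 0.001, -1.0]]
wrist_force: [-0.4, -0.1, 0.6]
width: 50.1
finger_force: 0.0
```

Scaled: 19 mm / 800 = 0.0238, 16 mm / 800 = 0.02.

```bash
python3 -m handwheel '[{"pos": [0,0,0.0163]},{"pos": [0,0,0.0238]},{"pos": [0,0,0.02]},{"pos": [0,0,0.0125]},{"pos": [0,0,0.0063]}]'
python3 -m handwheel '[{},{},{},{},{}]' 10 45
python3 -m handwheel '[{},{"pos": [0,0,-0.0063]},{"pos": [0,0,-0.0125]},{"pos": [0,0,-0.0225]},{"pos": [0,0,-0.025]}]'
python3 -m handwheel '[{"pos": [0,0,-0.0125]},{"pos": [0,0,-0.005]},{},{}]'
```

```text
clock: 18.65
eef_pos: [426.9, -144.3, 79.2]
tool_rot: [[-0.001, 1.0, -0.002], [1.0, 0.001, 0.001], [0.001, -0.002, -1.0]]
wrist_force: [0.9, 1.2, 0.5]
width: 50.1
finger_force: 0.0
clock: 19.07
eef_pos: [427.0, -145.3, 81.4]
tool_rot: [[-0.0, 1.0, 0.001], [1.0, 0.0, -0.001], [-0.001, 0.001, -1.0]]
wrist_force: [-1.4, -0.1, 3.2]
width: 22.8
finger_force: 45.0
clock: 19.48
eef_pos: [425.4, -144.1, 133.3]
tool_rot: [[0.0, 1.0, -0.003], [1.0, -0.0, 0.002], [0.002, -0.003, -1.0]]
wrist_force: [0.3, 0.0, -4.3]
width: 23.4
finger_force: 45.0
clock: 19.82
eef_pos: [426.2, -144.7, 146.9]
tool_rot: [[0.0, 1.0, -0.001], [1.0, -0.0, 0.001], [0.001, -0.001, -1.0]]
wrist_force: [-0.8, 0.6, -4.6]
width: 23.1
finger_force: 45.0
```

Scaled: 30 mm / 800 = 0.0375, 25 mm / 800 = 0.0313.

```bash
python3 -m handwheel '[{"pos": [-0.0025,0.0125,0]},{"pos": [-0.005,0.0313,0]},{"pos": [-0.005,0.0375,0]},{"pos": [-0.005,0.0375,0]},{"pos": [-0.005,0.0375,0]}]' >/dev/null
python3 -m handwheel '[{"pos": [-0.005,0.0375,0]},{"pos": [-0.0038,0.035,0]},{"pos": [-0.0025,0.0238,0]},{"pos": [0,0.0113,0]},{}]' >/dev/null
python3 -m handwheel '[{},{},{}]'
python3 -m handwheel '[{"pos": [0,0,0.0188]},{"pos": [0,0,0.0188]},{"pos": [0,0,0.015]},{"pos": [0,0,0.01]},{"pos": [0,0,0.0075]}]'
python3 -m handwheel '[{"pos": [0,0,0.005]},{"pos": [0,0,0.0038]},{"pos": [0,0,0.0025]},{"pos": [0,0,0.0013]},{}]'
python3 -m handwheel '[{"pos": [0,0,0.001]},{},{}]'
```

```text
clock: 20.9
eef_pos: [636.6, -171.7, 146.8]
tool_rot: [[0.0, 1.0, -0.002], [1.0, -0.0, 0.001], [0.001, -0.002, -1.0]]
wrist_force: [-0.7, 0.4, -3.8]
width: 22.9
finger_force: 45.0
clock: 21.32
eef_pos: [636.7, -171.7, 90.3]
tool_rot: [[0.0, 1.0, -0.002], [1.0, -0.0, 0.001], [0.001, -0.002, -1.0]]
wrist_force: [0.6, -0.1, -5.0]
width: 23.0
finger_force: 45.0
clock: 21.73
eef_pos: [637.9, -172.1, 81.9]
tool_rot: [[-0.0, 1.0, 0.0], [1.0, 0.0, -0.0], [-0.0, 0.0, -1.0]]
wrist_force: [0.3, -0.5, -3.8]
width: 23.4
finger_force: 45.0
clock: 21.98
eef_pos: [638.1, -172.2, 81.5]
tool_rot: [[0.0, 1.0, 0.001], [1.0, -0.0, -0.0], [-0.0, 0.001, -1.0]]
wrist_force: [-0.1, 0.6, -1.3]
width: 23.3
finger_force: 45.0
```

Scaled: 0.5 mm / 800 = 0.0006.

```bash
python3 -m handwheel '[{"pos": [0,0,0.0006]},{}]'
python3 -m handwheel '[{},{},{},{}]' 50
python3 -m handwheel '[{"pos": [0,0,-0.0125]},{"pos": [0,0,-0.0313]},{"pos": [0,0,-0.0375]},{"pos": [0,0,-0.0375]}]' >/dev/null
python3 -m handwheel '[{"pos": [0,-0.025,-0.0063]},{"pos": [0,-0.0375,0]},{"pos": [0,-0.0438,0]},{"pos": [0,-0.0438,0]},{"pos": [0,-0.0438,0]}]' >/dev/null
python3 -m handwheel '[{"pos": [0,-0.0375,0]},{"pos": [0,-0.0188,0]},{},{},{}]'
python3 - <<'E'
from m import *
c=shot('top'); w=pts(c); z=w[...,2]
cv2.imwrite('pics/top2.png',cv2.resize(c['frame'][80:235,150:345],None,fx=4,fy=4))
for x,y in [(653,79.7),(648,-4),(642.5,-88),(637.3,-172)]:
    q=w[(np.hypot(w[...,0]-x,w[...,1]-y)<30)&(z>60)]; q=q[q[:,2]>q[:,2].max()-8]; print(q.mean(0)-[x,y,0],((q.min(0)+q.max(0))/2)[:2]-[x,y])
E
```

```text
clock: 22.15
eef_pos: [638.1, -172.2, 81.5]
tool_rot: [[-0.0, 1.0, 0.001], [1.0, 0.0, -0.0], [-0.0, 0.001, -1.0]]
wrist_force: [-1.5, 1.4, 3.6]
width: 22.5
finger_force: 45.0
clock: 22.48
eef_pos: [637.9, -172.1, 80.4]
tool_rot: [[0.0, 1.0, 0.001], [1.0, -0.0, -0.0], [-0.0, 0.001, -1.0]]
wrist_force: [0.4, -0.9, -0.8]
width: 47.4
finger_force: 0.0
clock: 23.65
eef_pos: [438.7, -172.3, 181.1]
tool_rot: [[0.0, 1.0, 0.002], [1.0, -0.0, -0.001], [-0.001, 0.002, -1.0]]
wrist_force: [0.3, 0.0, -0.2]
width: 50.0
finger_force: 0.0
[ 1.40562753 -0.4751951  77.21000492] [ 1.57283169 -1.34760519]
[ 0.81741087  0.57782578 89.36475264] [0.89897419 0.49900153]
[ 1.81194253  0.36895959 81.30732676] [1.97772321 0.52271329]
[ 1.81084818  0.56578213 85.39144369] [ 1.66350906 -0.02838503]
```

View pics/top2.png

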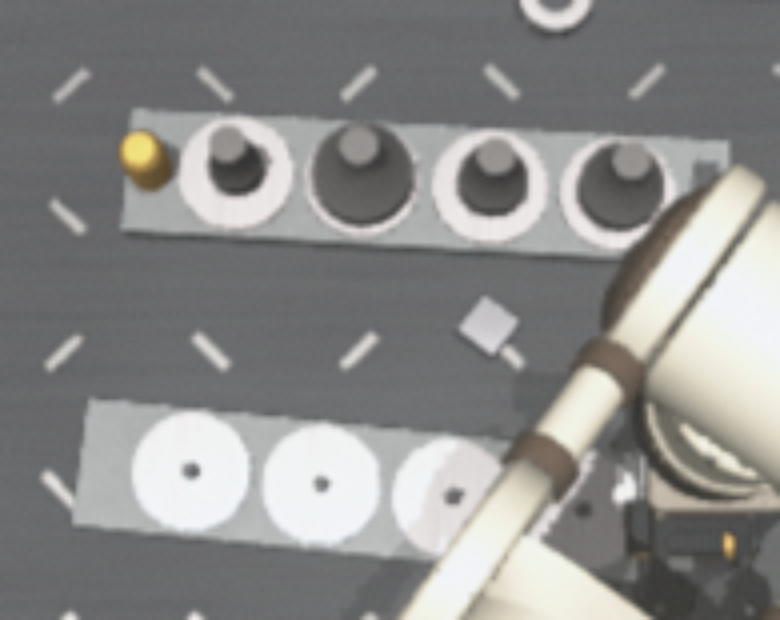

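All four cones are seated and centred within about 2 mm, in the order small, largest, medium, large from the post (crop 236,172 / 362,178 / 490,185 / 617,192). The tops are at the same heights as on the old rack, and the gripper is clear.

```bash
python3 -c "
from cell import arm
print(arm.close_job())"
```

```text
the job is handed in; nothing more can be done
None
```

The job is handed in (no verdict was printed): all four cones stand on the run rack, seated within about 2 mm of their pegs, in the order small, largest, medium, large from the stop post, with the gripper clear at about 24 s.

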